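Snap two pipettes into the clip rail

TASK

Tidy the two pipettes lying on the lab bench: lay each over the empty cradle on the rail that fits its length (the long one over the cradle whose clips are far apart, the short one over the empty cradle whose clips are close together) and press it down until both spring clips snap over its barrel and it sits fully home. Then let go.

Things in the scene. Friction and masses are not known exactly. Their poses are not given: they have to be found in the camera images.
- long_pipette: the longer of two loose hand pipettes, 304 mm, 130 g, lying level. White round barrel, 20 mm diameter, 170 mm long; at its -x end a 30 mm square grey handle (45 mm, plus 22 mm blue-ended plunger), at +x a 30 mm square grey collar (12 mm) and 55 mm tip. Origin: mid-barrel on its axis (balance point within 10 mm), 15 mm above the bench at the start. x: along the barrel to the tip
- short_pipette: the shorter of two loose hand pipettes, 234 mm, 90 g, lying level. White round barrel, 20 mm diameter, 120 mm long; at its -x end a 30 mm square grey handle (35 mm, plus 22 mm blue-ended plunger), at +x a 30 mm square grey collar (12 mm) and 45 mm tip. Origin: mid-barrel on its axis (balance point within 10 mm), 15 mm above the bench at the start. x: along the barrel to the tip
- long_cradle_home (a point): where the long pipette's mid-barrel axis sits when home: midway between its cradle's 2 steel clips (130 mm apart, each 12 mm long, 118 mm free between for fingers), 55 mm above the bench. x: clip to clip; z up. Clips open upward: flared lips 78 mm above the bench, 14 mm throat at 63 mm. Jaws spring sideways; press the barrel down, 5 to 15 N per pipette. Up to 7 mm off sideways self-centres
- short_cradle_home (a point): where the short pipette's mid-barrel axis sits when home: midway between its cradle's 2 steel clips (80 mm apart, each 12 mm long, 68 mm free between for fingers), 55 mm above the bench. x: clip to clip; z up. Same clips as the long cradle. 3 cradles, 85 mm apart, in any order on the rail; the third holds a parked short pipette. Cradle bases between clips are 18 mm above the bench

How it is judged (in metres and radians):
At the end, for the whole second after the job is handed in: The long pipette lies in the long cradle and the short pipette in the short cradle, each at rest and fully home in both clips: the middle of its barrel within 16 mm along, 8 mm across and 6 mm in height of the cradle's home point, its axis within 7 degrees of the cradle's, either way round (x of long_pipette in the frame of long_cradle_home between -0.016 and 0.016 m and y of long_pipette in the frame of long_cradle_home between -0.008 and 0.008 m and z of long_pipette in the frame of long_cradle_home between -0.006 and 0.006 m and angle between the x axis of long_pipette and the x axis of long_cradle_home, either way round below 0.12 rad and linear speed of each of long_pipette, short_pipette below 0.02 m/s and x of short_pipette in the frame of short_cradle_home between -0.016 and 0.016 m and y of short_pipette in the frame of short_cradle_home between -0.008 and 0.008 m and z of short_pipette in the frame of short_cradle_home between -0.006 and 0.006 m and angle between the x axis of short_pipette and the x axis of short_cradle_home, either way round below 0.12 rad); the robot touches nothing.
It also fails if it takes over 64 s, if anything falls off the work surface, if the arm or the gripper's body presses on something with over 40 N, if the wrist force passes 120 N, or if a joint passes its speed limit or range.

ROBOT

A 6-joint arm with a two-finger parallel gripper is mounted at the origin on the work surface. World frame = base frame: x ahead of the robot, y to its left, z up, the work surface at z = 0. Lengths are in mm, angles in rad, forces in N, time in s.
With the tool pointing down it reaches from about 350 to 975 mm from the base axis. Payload 7.1 kg.
Tool frame: the origin (TCP) lies at the very end of the fingers, on their centre line; the grasp point (between the pads) lies tcp_to_grasp behind it (tcp_to_grasp is the distance from the TCP to the grasp point, in mm); z points along the fingers, x is the direction in which the jaws open and shut, and the axes are right-handed (so a half turn about z gives the same grasp; the last joint's range is limited). The gripper opens to 88 mm and grips with 3 to 60 N. Pads are 20 mm wide; open, the fingers measure 115 mm over their backs; the gripper's body (75 mm by 178 mm) begins 61 mm behind the grasp point.
Start: joints at [1.204, 0.423, 1.63, -0, 1.089, -0.019], TCP at [212.987, 587.572, 222.675] pointing down, gripper open.
Joint ranges: [-3, 3], [-0.9, 2.11], [0.09, 2.58], [-1.31, 4.45], [0.11, 2.69], [-2.54, 2.54]. Speed limits (rad/s): [2.39, 2.39, 3.01, 3.14, 3.14, 3.14].

INTERFACE

Orientations are given as a rotation vector (axis times angle).
In Python, from workcell import get_obs, get_image, close_job, recognise, mark_of, tcp_to_grasp gives the robot as it stands. The module is installed in compiled form; this text tells all that it offers.
- The arm moves only by the tool move_arm, never from a script. Its argument "motion" is a list of rows, each a list of 7 numbers: the shift along the world's x, y, z in mm, then the turn, a rotation vector about the world's x, y, z in rad, then the finger opening in mm, from 0 to 87.8. A call has 1 to 5 rows; each row is the pose to reach, as a shift and turn from the pose commanded when the call began; what a row does not reach only later rows make up. A row lasts 1/12 s, in which the tool goes at most 41.7 mm and 7.16 degrees, less where a joint would pass 70% of its speed; a pose out of reach is approached as far as the arm can. A call with a gripper value outside its range is refused whole. The fingers move at their own pace and stop on an object; the grip force is fixed at half the most. Time passes only in rows, so rows that repeat a pose let the fingers close. It gives the time, the measured TCP pose, the force and the opening at its end, in the units of the state.
- get_obs(): the state, without advancing time (a new reading comes with each control period).
- get_image(name): name is "side" or "top"; returns a dict with "color" (480x640x3 uint8, red, green, blue), "mtx" (3x3 intrinsics, pixels), "camera_from_world" (4x4, takes a point from world to camera coordinates). Camera axes: x right, y up, looking along -z (the intrinsics and any distortion apply to the point x, -y, -z); pixel columns grow to the right and rows downward; lengths in mm; the calibration is good to about 2 mm. A picture is of the moment at which its call begins. There is no depth.
- close_job(): hands the job in, once; it reports no verdict.
Trained networks look in a picture, given as the dict that the camera call returned (one of the last four; its "shot" number tells which), for a name from the list of things; names that differ only in an ending like _2 or _b are one class to them, and where a whole thing is asked for, a point or a joint stands for the part that bears it (a point fixed in the world has none). Each returns a list of dicts, best first, with "p" (0 to 1); they miss things now and then, are a little off and sometimes report something else, mostly with a low value. They report only what shows in the picture. A call takes as long as a camera call.
- recognise(picture, label): "bbox" ([centre column, centre row, width, height] in pixels, round what is visible of it).
- mark_of(picture, label): "location" ([row, column] in pixels: a listed point, or the origin of a listed thing).
The state is a dict: "t": time; "qpos": joint angles; "qvel": joint speeds; "joint_torque": joint torques, N m; "ee_pos": TCP position; "orientation": TCP orientation; "ft_force": force on the tool from outside, world axes, zero at the start; "moment": the same for the moment, N m; "width": finger opening in mm.
Only numpy, scipy, OpenCV 4.12 (cv2) and the standard library are available. Lean on these libraries where they do the work, as an engineer would, in place of code of your own. Each camera call takes 0.05 s, during which the arm holds its last target. There are 200 camera calls.

## Working session

There is one attempt and no reset: what is moved stays moved. The work goes in short steps, Python scripts to look and compute and a tool call to move; the robot and the scene stay as the last step left them, time stands still between calls to the robot, and variables do not carry over. Pictures are saved under pics/ and viewed, about 8 in all and at most 12, crops included, and the job is handed in when it is done.

Besides the shell and the picture viewer there is one more tool, called by a JSON object that holds its "method" and its "body", one argument or row to a line. move_arm: Moves the arm, as the interface text tells. Its arguments: {"type":"object","properties":{"motion":{"type":"array"}},"required":["motion"]}

```bash
mkdir -p pics
cat > h.py <<'E'
import numpy as np, cv2
from workcell import *
def ray(im,row,col):
    K=im["mtx"];T=np.array(im["camera_from_world"]);d=np.linalg.inv(K)@[col,row,1.]
    d=np.array([d[0],-d[1],-d[2]]);R=T[:3,:3]
    return -R.T@T[:3,3],R.T@d
def at_z(im,row,col,z):
    o,d=ray(im,row,col);return o+d*(z-o[2])/d[2]
def proj(im,p):
    T=np.array(im["camera_from_world"]);c=T[:3,:3]@np.array(p,float)+T[:3,3]
    q=np.array(im["mtx"])@[c[0],-c[1],-c[2]];return q[:2]/q[2]
def save(im,n): cv2.imwrite("pics/"+n,im["color"][:,:,::-1])
E
python3 - <<'E'
from h import *
print(tcp_to_grasp, get_obs())
for n in("top","side"):
    im=get_image(n);save(im,n+"0.png");print(n,[k for k in im],ray(im,240,320))
    for l,z in(("long_pipette",15),("short_pipette",15),("long_cradle_home",55),("short_cradle_home",55)):
        for r in mark_of(im,l)[:3]: print(l,r["p"],np.round(r["location"]),at_z(im,*r["location"],z).round())
        if "pip" in l: 
            for r in recognise(im,l)[:3]:print("  bb",r["p"],np.round(r["bbox"]))
E
```

```text
18.700000000000003 {'t': 0.0, 'qpos': array([ 1.20400698e+00,  4.23845083e-01,  1.63068811e+00, -2.06883530e-05,
        1.08862403e+00, -1.90101268e-02]), 'qvel': array([ 0.00023181,  0.00075639, -0.00170181,  0.00075213,  0.00087363,
        0.00017695]), 'joint_torque': array([-8.11657610e-04, -5.44624186e+01, -2.73656899e+01,  6.44268561e-02,
        2.28786038e-02, -1.03885163e-04]), 'ee_pos': array([212.79071473, 587.05829706, 221.89980691]), 'orientation': array([ 2.57154528e+00,  1.80310034e+00, -2.02206112e-03]), 'ft_force': array([-0.41815297,  0.52594222,  0.20163862]), 'moment': array([-0.01788311, -0.02596719,  0.04366353]), 'width': 87.90135872924789}
top ['color', 'mtx', 'camera_from_world', 'shot'] (array([497.81957045,  43.76747051, 978.18892209]), array([ 0.0750731 , -0.01326102, -0.99710679]))
long_pipette 0.6 [244. 368.] [565. -56.  15.]
long_pipette 0.54 [272. 492.] [ 517. -282.   15.]
  bb 0.68 [365. 253.  54. 160.]
short_pipette 0.68 [275. 492.] [ 512. -282.   15.]
  bb 0.78 [493. 276.  28. 127.]
long_cradle_home 0.77 [263. 170.] [523. 289.  55.]
short_cradle_home 0.92 [264. 272.] [525. 113.  55.]
side ['color', 'mtx', 'camera_from_world', 'shot'] (array([326.38886951, 429.67758115, 640.14559972]), array([ 0.34596738, -0.53886347, -0.76819012]))
long_pipette 0.74 [236. 362.] [549. -60.  15.]
  bb 0.94 [363. 244. 111. 101.]
short_pipette 0.66 [175. 429.] [ 518. -284.   15.]
  bb 0.78 [433. 180. 106.  42.]
long_cradle_home 0.88 [389. 253.] [520. 286.  55.]
```

View pics/top0.png

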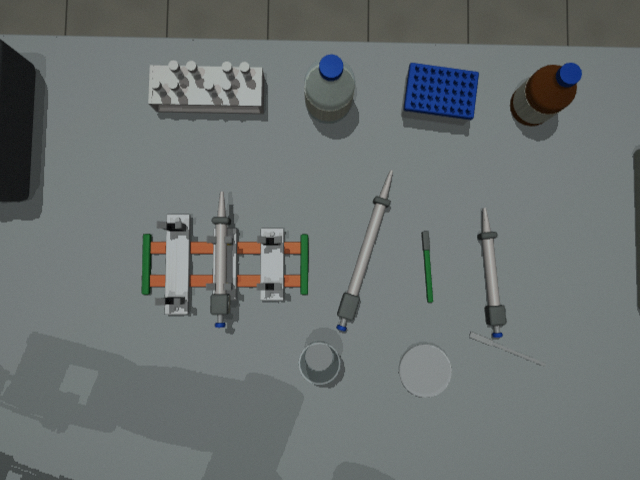

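View pics/side0.png

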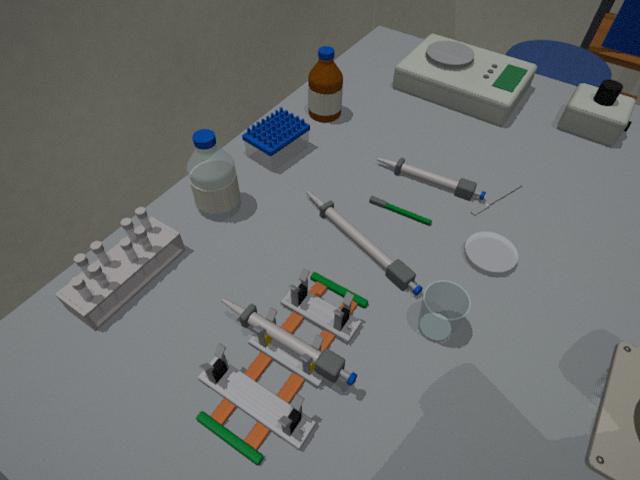

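Run:
```python
import cv2
a=cv2.imread("pics/top0.png")
cv2.imwrite("pics/c1.png",cv2.resize(a[205:325,135:315],None,fx=4.4,fy=4.4,interpolation=cv2.INTER_CUBIC))
from h import *
im=get_image("top")
for n,t,p in(("long",(391,172),(342,329)),("short",(485,208),(497,337))):
    T=at_z(im,t[1],t[0],15);P=at_z(im,p[1],p[0],15)
    print(n,T.round(),P.round(),np.linalg.norm(T-P),((T+P)/2).round(1),np.arctan2(*(T-P)[1::-1]))
```

```text
long [697. -97.  15.] [411. -11.  15.] 298.7108277323998 [554.2 -54.   15. ] -0.2924989483540874
short [ 634. -269.   15.] [ 401. -290.   15.] 233.83475315616172 [ 517.4 -279.5   15. ] 0.08661635038255189
```

View pics/c1.png

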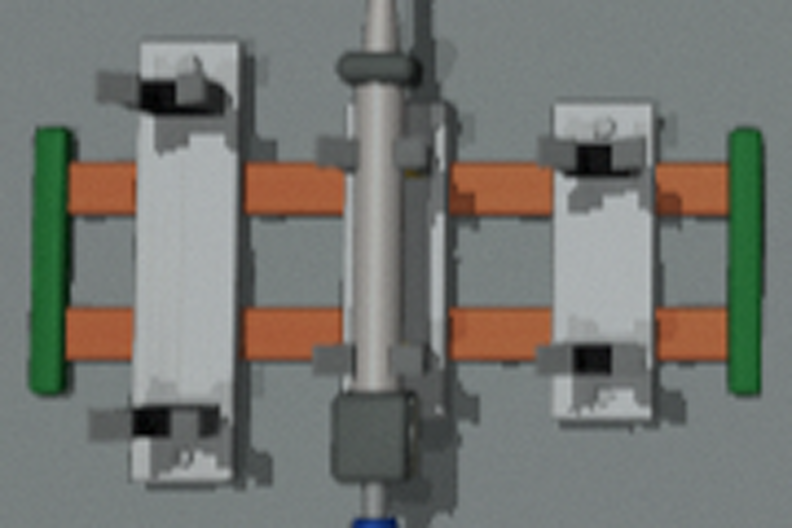

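Run:
```python
from h import *
im=get_image("top")
for n,a,b,z in(("long",(152,92),(144,422),77),("short",(591,157),(590,358),77),("mid",(373,152),(369,358),77),("longbase",(189,42),(182,482),18),("shortbase",(603,103),(602,418),18),("midbase",(400,103),(392,418),18)):
    A,B=[at_z(im,205+p[1]/4.4,135+p[0]/4.4,z) for p in(a,b)]
    print(n,A.round(1),B.round(1),np.linalg.norm(A-B).round(1),((A+B)/2).round(1),np.arctan2(*(A-B)[1::-1]))
```

```text
long [585.4 286.4  77. ] [459.2 285.1  77. ] 126.1 [522.3 285.8  77. ] 0.010767233630669315
short [563.1 117.5  77. ] [486.1 116.2  77. ] 77.0 [524.6 116.8  77. ] 0.016997790089750487
mid [563.7 201.1  77. ] [484.8 200.4  77. ] 78.8 [524.2 200.8  77. ] 0.009030480765103818
longbase [611.9 287.9  18. ] [432.8 284.7  18. ] 179.2 [522.4 286.3  18. ] 0.017969768446268002
shortbase [589.7 117.9  18. ] [461.1 115.5  18. ] 128.6 [525.4 116.7  18. ] 0.018443822488730242
midbase [588.3 200.9  18. ] [459.8 200.6  18. ] 128.4 [524.1 200.8  18. ] 0.0023257994526528145
```

{"method": "move_arm", "body": {
  "motion": [
    [20,-37,0,0,0,0.011,60],
    [40,-74,0,0,0,0.022,60],
    [59,-110,-5,0,0,0.033,60],
    [78,-147,-10,0,0,0.044,60],
    [98,-184,-15,0,0,0.056,60]
  ]
}}

```text
t: 1.22
ee_pos: [310.9, 402.9, 207.8]
orientation: [-2.52, -1.876, -0.001]
ft_force: [0.5, 0.7, 0.5]
width: 60.9
```

{"method": "move_arm", "body": {
  "motion": [
    [20,-37,-5,0,0,0,60],
    [39,-73,-10,0,0,0,60],
    [59,-110,-15,0,0,0,60],
    [78,-146,-20,0,0,0,60],
    [97,-183,-25,0,0,0,60]
  ]
}}

```text
t: 1.63
ee_pos: [408.1, 220.0, 183.0]
orientation: [2.52, 1.875, 0.002]
ft_force: [0.6, 0.3, 0.3]
width: 60.2
```

{"method": "move_arm", "body": {
  "motion": [
    [20,-37,-5,0,0,0,60],
    [39,-73,-10,0,0,0,60],
    [59,-110,-15,0,0,0,60],
    [78,-146,-20,0,0,0,60],
    [97,-183,-25,0,0,0,60]
  ]
}}

```text
t: 2.05
ee_pos: [505.1, 37.0, 157.9]
orientation: [2.521, 1.874, 0.001]
ft_force: [-0.1, 0.6, 0.1]
width: 60.2
```

{"method": "move_arm", "body": {
  "motion": [
    [16,-30,-10,0,0,0,60],
    [32,-60,-30,0,0,0,60],
    [49,-91,-60,0,0,0,60],
    [49,-91,-90,0,0,0,60],
    [49,-91,-90,0,0,0,60]
  ]
}}

```text
t: 2.47
ee_pos: [550.6, -53.6, 62.8]
orientation: [-2.519, -1.868, 0.009]
ft_force: [-1.2, 0.3, 0.1]
width: 60.0
```

Run:
```python
from h import *
o=get_obs();print(o["ee_pos"],o["orientation"])
im=get_image("side");
p=proj(im,o["ee_pos"]);print(p,proj(im,[554,-54,15]))
c=im["color"][150:350,270:470,::-1];cv2.imwrite("pics/s1.png",cv2.resize(c,None,fx=3,fy=3,interpolation=cv2.INTER_CUBIC))
```

```text
[550.55694816 -53.55829605  62.84889003] [-2.51945843 -1.86796997  0.00878284]
[361.71687006 220.55120269] [357.96546509 237.13862754]
```

View pics/s1.png

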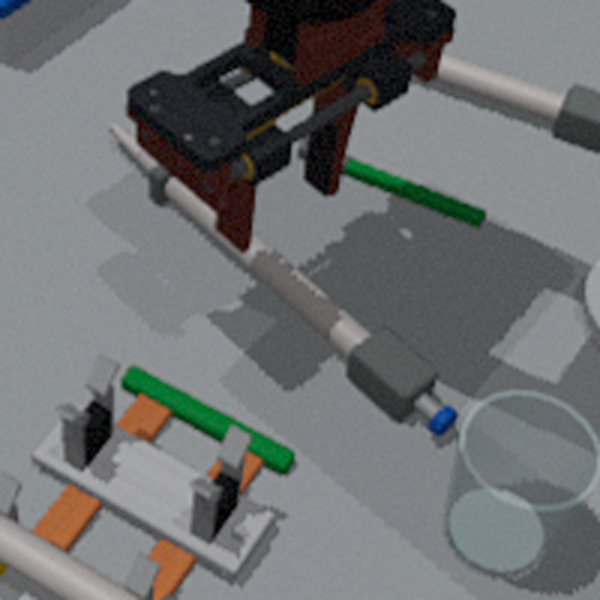

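{"method": "move_arm", "body": {
  "motion": [
    [0,0,-25,0,0,0,60],
    [0,0,-45,0,0,0,60],
    [0,0,-58,0,0,0,60],
    [0,0,-62,0,0,0,60],
    [0,0,-62,0,0,0,60]
  ]
}}

```text
t: 2.93
ee_pos: [553.0, -51.3, 6.2]
orientation: [-2.52, -1.876, 0.001]
ft_force: [0.1, -0.2, 1.2]
width: 60.3
```

{"method": "move_arm", "body": {
  "motion": [
    [0,-2,-2,0,0,0,60],
    [0,-2,-2,0,0,0,10],
    [0,-2,-2,0,0,0,10],
    [0,-2,-2,0,0,0,10],
    [0,-2,-2,0,0,0,10]
  ]
}}

```text
t: 3.35
ee_pos: [553.6, -54.1, 4.4]
orientation: [2.52, 1.874, 0.001]
ft_force: [0.1, 0.4, -0.1]
width: 37.2
```

{"method": "move_arm", "body": {
  "motion": [
    [0,0,0,0,0,0,10],
    [0,0,0,0,0,0,10],
    [0,0,0,0,0,0,10],
    [0,0,0,0,0,0,10],
    [0,0,0,0,0,0,10]
  ]
}}

```text
t: 3.77
ee_pos: [553.3, -54.0, 4.0]
orientation: [2.521, 1.875, 0.0]
ft_force: [-0.0, -0.5, 3.8]
width: 19.4
```

{"method": "move_arm", "body": {
  "motion": [
    [0,0,10,0,0,0,10],
    [0,0,40,0,0,0,10],
    [0,0,80,0,0,0,10],
    [0,0,110,0,0,0,10],
    [0,10,125,0,0,0,10]
  ]
}}

```text
t: 4.18
ee_pos: [554.9, -45.1, 133.1]
orientation: [2.519, 1.872, 0.005]
ft_force: [0.1, 0.2, -1.3]
width: 19.1
```

{"method": "move_arm", "body": {
  "motion": [
    [-3,30,0,0,0,0.06,10],
    [-6,65,0,0,0,0.12,10],
    [-9,100,0,0,0,0.18,10],
    [-12,135,0,0,0,0.25,10],
    [-15,170,0,0,0,0.307,10]
  ]
}}

```text
t: 4.6
ee_pos: [537.7, 127.4, 129.5]
orientation: [2.201, 2.242, -0.0]
ft_force: [0.2, 0.9, -1.0]
width: 19.3
```

{"method": "move_arm", "body": {
  "motion": [
    [-3,35,0,0,0,0,10],
    [-6,70,0,0,0,0,10],
    [-9,105,0,0,0,0,10],
    [-12,140,0,0,0,0,10],
    [-15,160,0,0,0,0,10]
  ]
}}

```text
t: 5.02
ee_pos: [522.8, 289.2, 129.5]
orientation: [-2.203, -2.24, -0.002]
ft_force: [0.2, -0.7, -1.4]
width: 19.1
```

{"method": "move_arm", "body": {
  "motion": [
    [0,0,-10,0,0,0,10],
    [0,0,-20,0,0,0,10],
    [0,0,-30,0,0,0,10],
    [0,0,-30,0,0,0,10],
    [0,0,-30,0,0,0,10]
  ]
}}

```text
t: 5.43
ee_pos: [522.6, 284.3, 97.7]
orientation: [-2.206, -2.236, 0.004]
ft_force: [0.1, 0.4, 0.1]
width: 19.0
```

Run:
```python
from h import *
o=get_obs();print(o["ee_pos"],o["orientation"],o["ft_force"],o["moment"])
im=get_image("side");T=get_image("top")
a=cv2.resize(im["color"][300:480,170:370,::-1],(500,450),interpolation=cv2.INTER_CUBIC)
b=cv2.resize(T["color"][170:350,120:240,::-1],(300,450),interpolation=cv2.INTER_CUBIC)
cv2.imwrite("pics/s2.png",np.hstack([a,b]))
```

```text
[522.62990189 284.32440454  97.71574366] [-2.2057341  -2.23598507  0.00426616] [0.10984588 0.39497229 0.13918877] [ 0.04048235 -0.01537045  0.01056962]
```

View pics/s2.png

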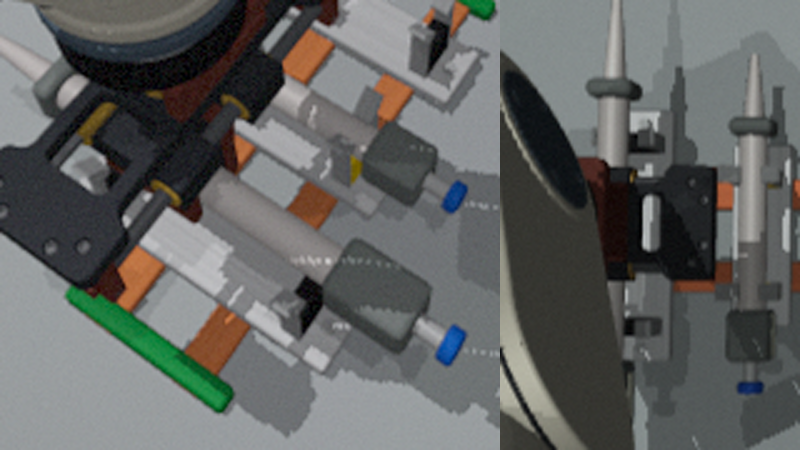

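Run:
```python
from h import *
im=get_image("side");T=get_image("top")
print("collar",at_z(T,206,165.2,109),"exp 613.8,287.4"); print("tip root",at_z(T,170+2/2.5,120+118/2.5,109))
for p in ([437.8,284.7,109],[370.8,283.7,109],[613.8,287,109]): q=proj(im,p);t=proj(T,p);print((q-[170,300])*2.5,(t-[120,170])*2.5+[500,0])
```

```text
collar [614.80206784 286.02335438 109.        ] exp 613.8,287.4
tip root [673.03950469 284.81149288 109.        ]
[333.17748327 271.57522135] [605.31067776 362.664648  ]
[455.37861279 352.63765516] [603.1239491  467.92413988]
[56.6693207  87.39728889] [611.44613213  91.49614087]
```

{"method": "move_arm", "body": {
  "motion": [
    [0,0,-8,0,0,0,10],
    [0,0,-16,0,0,0,10],
    [0,0,-24,0,0,0,10],
    [0,0,-32,0,0,0,10],
    [0,0,-36,0,0,0,10]
  ]
}}

```text
t: 6.05
ee_pos: [522.8, 285.9, 61.5]
orientation: [-2.204, -2.238, 0.002]
ft_force: [-0.8, 2.4, 7.4]
width: 19.4
```

{"method": "move_arm", "body": {
  "motion": [
    [0,0,-4,0,0,0,10],
    [0,0,-8,0,0,0,10],
    [0,0,-12,0,0,0,10],
    [0,0,-16,0,0,0,10],
    [0,0,-20,0,0,0,10]
  ]
}}

```text
t: 6.47
ee_pos: [523.7, 286.5, 43.2]
orientation: [2.204, 2.238, 0.002]
ft_force: [-9.6, -4.3, 45.4]
width: 19.1
```

{"method": "move_arm", "body": {
  "motion": [
    [0,0,-1,0,0,0,10],
    [0,0,-2,0,0,0,10],
    [0,0,-2,0,0,0,10],
    [0,0,-2,0,0,0,10],
    [0,0,-2,0,0,0,10]
  ]
}}

```text
t: 6.88
ee_pos: [523.9, 286.6, 43.1]
orientation: [2.204, 2.238, 0.003]
ft_force: [-6.2, -1.3, 25.0]
width: 19.1
```

{"method": "move_arm", "body": {
  "motion": [
    [0,0,1,0,0,0,40],
    [0,0,1,0,0,0,40],
    [0,0,1,0,0,0,40],
    [0,0,1,0,0,0,40],
    [0,0,1,0,0,0,40]
  ]
}}

```text
t: 7.3
ee_pos: [522.9, 285.8, 41.3]
orientation: [-2.204, -2.238, 0.002]
ft_force: [-0.2, -0.5, -0.3]
width: 39.9
```

{"method": "move_arm", "body": {
  "motion": [
    [0,0,20,0,0,0,40],
    [0,0,50,0,0,0,40],
    [0,0,85,0,0,0,40],
    [0,-10,115,0,0,0,40],
    [0,-45,120,0,0,0,40]
  ]
}}

```text
t: 7.72
ee_pos: [526.5, 244.8, 167.0]
orientation: [2.199, 2.24, 0.015]
ft_force: [1.3, 0.7, 0.2]
width: 39.7
```

{"method": "move_arm", "body": {
  "motion": [
    [0,-40,0,0,0,0,40],
    [0,-80,0,0,0,0,40],
    [0,-120,0,0,0,0,40],
    [0,-160,0,0,0,0,40],
    [0,-200,0,0,0,0,40]
  ]
}}

```text
t: 8.13
ee_pos: [522.7, 39.2, 161.7]
orientation: [-2.204, -2.239, 0.0]
ft_force: [0.7, 0.6, 0.7]
width: 40.3
```

Run:
```python
from h import *
im=get_image("side");T=get_image("top")
a=cv2.resize(im["color"][300:480,170:370,::-1],(500,450),interpolation=cv2.INTER_CUBIC)
b=cv2.resize(T["color"][170:350,120:240,::-1],(300,450),interpolation=cv2.INTER_CUBIC)
cv2.imwrite("pics/s3.png",np.hstack([a,b]))
for p in ([437.8,284.7,55],[370.8,283.7,55],[613.8,287,55],[522.8,286,55]): q=proj(im,p);t=proj(T,p);print((q-[170,300])*2.5,(t-[120,170])*2.5+[500,0])
```

```text
[334.77395772 308.0893799 ] [627.4398619  357.50286819]
[447.67121575 384.41603671] [625.49543054 456.49885642]
[ 76.59557833 132.82316917] [632.92752184 102.1789035 ]
[203.56170893 219.45292229] [629.83287237 233.34498892]
```

View pics/s3.png

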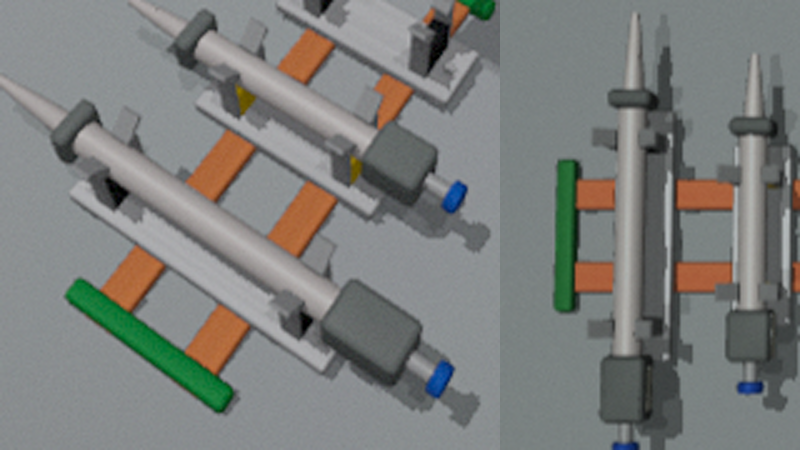

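{"method": "move_arm", "body": {
  "motion": [
    [-1,-40,0,0,0,0.015,60],
    [-2,-80,0,0,0,0.03,60],
    [-3,-120,-10,0,0,0.045,60],
    [-4,-160,-20,0,0,0.06,60],
    [-5,-200,-30,0,0,0.071,60]
  ]
}}

```text
t: 8.65
ee_pos: [518.3, -160.1, 131.5]
orientation: [2.122, 2.317, 0.001]
ft_force: [0.3, 0.1, -0.8]
width: 59.7
```

{"method": "move_arm", "body": {
  "motion": [
    [0,-40,0,0,0,0,60],
    [0,-80,-20,0,0,0,60],
    [0,-110,-40,0,0,0,60],
    [0,-119,-65,0,0,0,60],
    [0,-119,-75,0,0,0,60]
  ]
}}

```text
t: 9.07
ee_pos: [517.1, -279.3, 53.9]
orientation: [-2.125, -2.31, 0.001]
ft_force: [-0.4, 0.5, -0.4]
width: 59.8
```

Run:
```python
from h import *
o=get_obs();print(o["ee_pos"],o["orientation"])
im=get_image("side");print((proj(im,[517.4,-279.5,15])-[350,110])*4)
c=im["color"][110:250,350:530,::-1];cv2.imwrite("pics/s4.png",cv2.resize(c,None,fx=4,fy=4,interpolation=cv2.INTER_CUBIC))
```

```text
[ 517.0975294  -279.26471431   53.87353188] [-2.12520845e+00 -2.30998034e+00  1.04061291e-03]
[312.81934921 265.61951813]
```

View pics/s4.png

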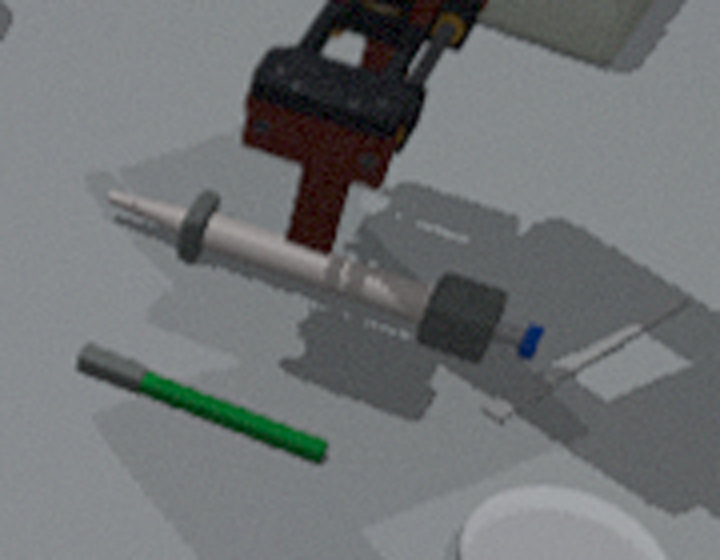

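{"method": "move_arm", "body": {
  "motion": [
    [0,0,-25,0,0,0,60],
    [0,0,-42,0,0,0,60],
    [0,0,-51,0,0,0,60],
    [0,0,-51,0,0,0,60],
    [0,0,-51,0,0,0,40]
  ]
}}

```text
t: 9.53
ee_pos: [518.6, -276.9, 6.3]
orientation: [-2.122, -2.316, 0.0]
ft_force: [0.5, -1.4, -0.2]
width: 56.2
```

{"method": "move_arm", "body": {
  "motion": [
    [0,0,0,0,0,0,10],
    [0,0,0,0,0,0,10],
    [0,0,0,0,0,0,10],
    [0,0,0,0,0,0,10],
    [0,0,0,0,0,0,10]
  ]
}}

```text
t: 9.95
ee_pos: [518.5, -278.2, 6.4]
orientation: [2.123, 2.314, 0.0]
ft_force: [0.4, 0.1, 0.4]
width: 23.5
```

{"method": "move_arm", "body": {
  "motion": [
    [0,0,0,0,0,0,10],
    [0,0,0,0,0,0,10],
    [0,0,0,0,0,0,10]
  ]
}}

```text
t: 10.2
ee_pos: [518.4, -278.2, 6.3]
orientation: [2.123, 2.315, 0.0]
ft_force: [-0.8, 0.7, 5.8]
width: 19.4
```

{"method": "move_arm", "body": {
  "motion": [
    [0,0,10,0,0,0,10],
    [0,0,40,0,0,0,10],
    [0,0,80,0,0,0,10],
    [0,10,110,0,0,0,10],
    [0,35,125,0,0,0,10]
  ]
}}

```text
t: 10.62
ee_pos: [520.3, -245.6, 135.2]
orientation: [2.122, 2.308, 0.002]
ft_force: [1.4, -1.0, -1.1]
width: 19.5
```

{"method": "move_arm", "body": {
  "motion": [
    [1,40,0,0,0,-0.015,10],
    [2,80,0,0,0,-0.03,10],
    [3,120,0,0,0,-0.045,10],
    [4,160,0,0,0,-0.06,10],
    [5,200,0,0,0,-0.071,10]
  ]
}}

```text
t: 11.03
ee_pos: [522.8, -41.3, 131.4]
orientation: [2.206, 2.237, 0.0]
ft_force: [1.4, 0.4, -1.2]
width: 19.0
```

{"method": "move_arm", "body": {
  "motion": [
    [1,40,0,0,0,0,10],
    [2,80,0,0,0,0,10],
    [2,120,0,0,0,0,10],
    [2,150,-10,0,0,0,10],
    [2,160,-20,0,0,0,10]
  ]
}}

```text
t: 11.45
ee_pos: [525.6, 120.7, 111.5]
orientation: [2.201, 2.241, 0.004]
ft_force: [0.5, -0.5, -1.2]
width: 19.3
```

{"method": "move_arm", "body": {
  "motion": [
    [0,0,-5,0,0,0,10],
    [0,0,-10,0,0,0,10],
    [0,0,-10,0,0,0,10],
    [0,0,-10,0,0,0,10]
  ]
}}

```text
t: 11.78
ee_pos: [525.0, 115.4, 100.6]
orientation: [-2.206, -2.236, 0.002]
ft_force: [0.5, -0.6, -0.7]
width: 18.9
```

Run:
```python
from h import *
o=get_obs();print(o["ee_pos"],o["orientation"],o["ft_force"])
im=get_image("side");T=get_image("top")
a=cv2.resize(im["color"][220:400,220:420,::-1],(500,450),interpolation=cv2.INTER_CUBIC)
b=cv2.resize(T["color"][170:350,210:330,::-1],(300,450),interpolation=cv2.INTER_CUBIC)
cv2.imwrite("pics/s5.png",np.hstack([a,b]))
z=o["ee_pos"][2]+8.7
for n,d in(("front handle",-60),("plunger end",-117),("collar",66),("tip",117)):
    p=[524.8+d,116.5+.015*d,z]; print(n,(proj(im,p)-[220,220])*2.5,(proj(T,p)-[210,170])*2.5+[500,0])
```

```text
[525.01159471 115.42063018 100.59895862] [-2.20621345e+00 -2.23592363e+00  1.60212403e-03] [ 0.50445182 -0.63200691 -0.72496794]
front handle [341.45067535 193.27586924] [643.85548149 324.52254141]
plunger end [432.07939026 242.00233466] [643.21907259 413.43716344]
collar [159.26919935  95.32612561] [645.24188184 130.82433064]
tip [91.83349108 59.06936404] [645.79520563  53.51778181]
```

View pics/s5.png

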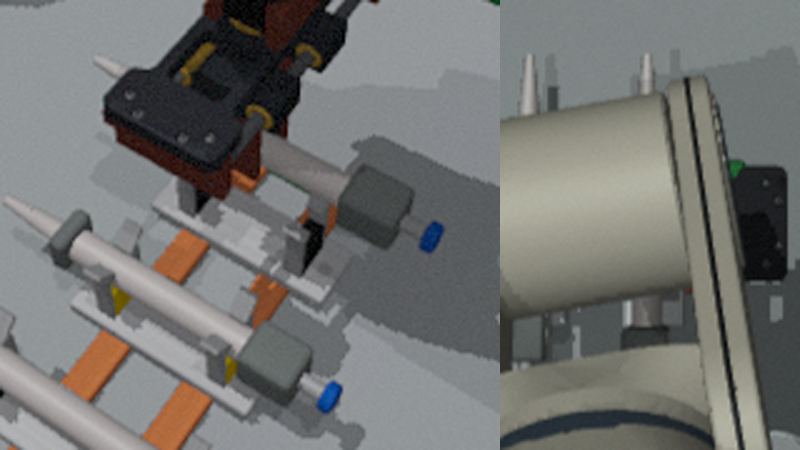

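{"method": "move_arm", "body": {
  "motion": [
    [0,0,-8,0,0,0,10],
    [0,0,-16,0,0,0,10],
    [0,0,-24,0,0,0,10],
    [0,0,-32,0,0,0,10],
    [0,0,-36,0,0,0,10]
  ]
}}

```text
t: 12.3
ee_pos: [524.5, 116.8, 63.4]
orientation: [-2.204, -2.237, 0.002]
ft_force: [-1.5, 2.8, 6.3]
width: 18.9
```

{"method": "move_arm", "body": {
  "motion": [
    [0,0,-4,0,0,0,10],
    [0,0,-8,0,0,0,10],
    [0,0,-12,0,0,0,10],
    [0,0,-16,0,0,0,10],
    [0,0,-19,0,0,0,10]
  ]
}}

```text
t: 12.72
ee_pos: [525.4, 117.2, 45.8]
orientation: [2.204, 2.238, 0.0]
ft_force: [-9.7, -2.3, 46.9]
width: 19.4
```

{"method": "move_arm", "body": {
  "motion": [
    [0,0,-1,0,0,0,10],
    [0,0,-2,0,0,0,10],
    [0,0,-2,0,0,0,10]
  ]
}}

```text
t: 12.97
ee_pos: [525.5, 117.1, 45.9]
orientation: [2.204, 2.238, 0.001]
ft_force: [-7.2, -1.0, 28.0]
width: 19.5
```

{"method": "move_arm", "body": {
  "motion": [
    [0,0,1,0,0,0,40],
    [0,0,1,0,0,0,40],
    [0,0,1,0,0,0,40],
    [0,0,1,0,0,0,40],
    [0,0,1,0,0,0,40]
  ]
}}

```text
t: 13.38
ee_pos: [524.9, 117.0, 44.4]
orientation: [-2.204, -2.238, 0.001]
ft_force: [0.3, 0.0, -1.0]
width: 39.8
```

{"method": "move_arm", "body": {
  "motion": [
    [0,0,20,0,0,0,40],
    [0,0,50,0,0,0,40],
    [0,0,85,0,0,0,40],
    [0,-10,115,0,0,0,40],
    [0,-45,120,0,0,0,40]
  ]
}}

```text
t: 13.8
ee_pos: [528.4, 74.6, 169.5]
orientation: [2.197, 2.239, 0.011]
ft_force: [1.7, 0.3, 0.8]
width: 39.9
```

{"method": "move_arm", "body": {
  "motion": [
    [0,-40,0,0,0,0,40],
    [0,-80,0,0,0,0,40],
    [0,-120,0,0,0,0,40],
    [0,-160,0,0,0,0,40],
    [0,-160,0,0,0,0,40]
  ]
}}

```text
t: 14.22
ee_pos: [525.2, -93.6, 164.8]
orientation: [2.209, 2.232, -0.001]
ft_force: [0.2, -0.4, 0.6]
width: 40.4
```

Run:
```python
from h import *
im=get_image("side");T=get_image("top")
a=cv2.resize(im["color"][260:480,180:380,::-1],(500,550),interpolation=cv2.INTER_CUBIC)
b=cv2.resize(T["color"][170:390,200:320,::-1],(300,550),interpolation=cv2.INTER_CUBIC)
cv2.imwrite("pics/s6.png",np.hstack([a,b]))
for n,d in(("front handle",-60),("plunger end",-117),("collar",66),("tip",117)):
    p=[524.8+d,116.5+.015*d,55]; print(n,(proj(im,p)-[180,260])*2.5,(proj(T,p)-[200,170])*2.5+[500,0])
```

```text
front handle [434.40683608 142.11773797] [675.45476701 321.60614548]
plunger end [518.94518113 189.0972655 ] [674.88453244 405.23765847]
collar [263.46206316  47.12055461] [676.69807695 139.26032646]
tip [199.84241149  11.76593328] [677.1947016   66.42456376]
```

View pics/s6.png

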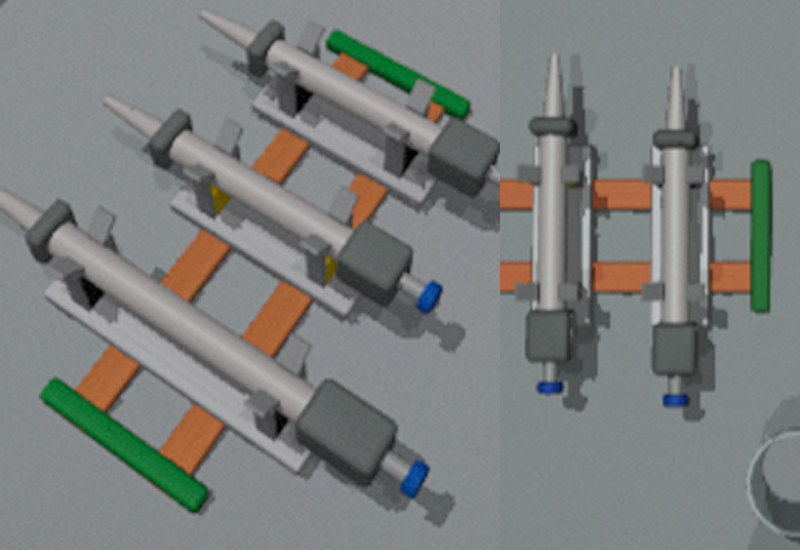

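```bash
python3 -c "
from workcell import *
print(get_obs()['t'],close_job())"
```

```text
the job is handed in; nothing more can be done
14.3167 None
```

Both pipettes are in their cradles and the job is handed in, at 14.3 s of the 64 s allowed. No verdict was reported.

- **What I did:** I gripped each pipette at mid-barrel and pressed it down between the clips of its cradle. I then opened the fingers, backed off, and left the gripper clear and touching nothing. The third cradle and its parked pipette were not disturbed.
- **Last checks:** In both cameras each pipette lies level, like the parked one. Tip, collar and plunger positions match the computed home poses to about 2–3 mm, against an allowed 16 mm along and 8 mm across. At the bottom of the press the barrel axes were about 54–55 mm above the bench, where home is 55 mm.
- **Higher press force than expected:** The wrist reading reached about 47 N, more than the 5–15 N the clips need, because I pressed against the bottom of the clips. The wrist limit is 120 N.
- **Small disagreements in measurement:** The long pipette's length measured about 5 mm short, and the clip spacings 1–4 mm short. The recognition networks' long-pipette marks were up to 11 mm from mine. I used my own measurements, and the views taken during the job confirmed them.

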